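# Gauge the rock saw's coolant reservoir

## Robot

A 7-joint arm with a two-finger parallel gripper is mounted at the origin on a cart in front of the work surface, level with it; the furniture and walls round the work are solid. World frame = base frame: x ahead of the robot, y to its left, z up, the work surface at z = 0. Lengths are in m, angles in rad, forces in N, time in s.
With the tool pointing down it reaches from about 0.4 to 0.85 m from the base axis. Payload 10.4 kg.
Tool frame: the origin (TCP) lies on the centre line of the jaws, within the pads' length; the fingertips stand 11 mm ahead of it and the grasp point (between the pads) lies 8 mm behind it (tip_reach is the distance from the TCP to the fingertips, in m); z points along the fingers, y is the line along which they close (so a half turn about z gives the same grasp; the last joint's range is limited). The gripper opens to 85 mm and grips with 20 to 120 N. Pads are 22 mm wide; open, the fingers measure 114 mm over their backs; the gripper's body (76 mm by 85 mm) begins 54 mm behind the grasp point. The pads swing forward as they close: fully open they stand 13 mm farther back than shut.
Start: joints at [-1.269, 0.332, -0.065, 1.46, 0.022, 1.35, -0.088], TCP at [0.199, 0.592, 0.242] pointing down, gripper open.
Joint ranges: [-2.6, 2.6], [-0.5, 2.12], [-1.47, 1.34], [0.16, 2.42], [-1.27, 4.41], [0.06, 2.06], [-2.6, 2.6]. Speed limits (rad/s): [2.22, 2.22, 2.79, 2.79, 3.14, 3.14, 3.14].

## Interface

Orientations are given as a unit quaternion [x, y, z, w].
In Python, from workcell import get_obs, camera, hand_in, tip_reach gives the robot as it stands. The module is installed in compiled form; this text tells all that it offers.
- The arm moves only by the tool move_arm, never from a script. Its argument "plan" is a list of rows, each an object with "delta_pos": the shift along the tool's x, y, z in a scale on which 1.0 is 0.75 m, a list of three; "turn": the turn, a rotation vector about the tool's x, y, z in parts of the range, where 1.0 means 2 pi rad, a list of three; "fingers": the closure, from 0 (fully open) to 1 (shut). A call has 1 to 12 rows; each row is the pose to reach, as a shift and turn from the pose commanded when the call began, along the tool's axes at that moment; what a row does not reach only later rows make up. A row lasts 1/8 s, in which the tool goes at most 62.5 mm and 10.7 degrees, less where a joint would pass 70% of its speed; a pose out of reach is approached as far as the arm can. No shift or turn number may pass 1 either way. A call with a gripper value outside its range is refused whole. The fingers move at their own pace and stop on an object; "force" is the grip in N (left out, the last holds). Time passes only in rows, so rows that repeat a pose let the fingers close. It gives the time, the measured TCP pose, the force, the opening and the grip force at its end, in the units of the state.
- get_obs(): the state, without advancing time (a new reading comes with each control period).
- camera(name): name is "side" or "top" or "wrist"; returns a dict with "color" (420x560x3 uint8, red, green, blue), "range_z" (420x560 float32, m along the optical axis (not along the pixel's ray), 0 where there is no reading), "fx", "fy", "cx", "cy" (pixels), "R" (3x3) and "t" (3): a world point X has camera coordinates R X + t; the wrist camera has in their place "tool_from_camera" (4x4, takes a point from camera to tool coordinates, whose origin is the TCP and whose axes are the flange's). Camera axes: x right, y down, z forward; pixel columns grow to the right and rows downward; lengths in m; the calibration is good to about 2 mm. The wrist camera is an equidistant fisheye: a pixel r from the principal point sees the ray r / f radians off the axis. A picture is of the moment at which its call begins: read the wrist's pose just before it.
- hand_in(): hands the job in; it is judged then, once.
The state is a dict: "clock": time; "joint_pos": joint angles; "joint_velocities": joint speeds; "tau": joint torques, N m; "position": TCP position; "ee_rot": TCP orientation; "ft_force": force on the tool from outside, world axes, zero at the start; "torque": the same for the moment, N m; "grip_width": opening from 0.0 (shut) to 1.0 (fully open); "grasp_force": force on a finger pad.
Only numpy, scipy, OpenCV 4.12 (cv2) and the standard library are available. Lean on these libraries where they do the work, as an engineer would, in place of code of your own. Each camera call takes 0.05 s, during which the arm holds its last target. There are 200 camera calls.

## Task

Gauge the rock saw's green coolant reservoir: first turn the red vent handle to half open (45 degrees, its pointer on the middle long mark) so that the tank breathes, then push the yellow-handled gauge rod down the slanting guide tube until its collar stops on the tube's mouth, and draw it right out again. Present the rod for reading: hold it level in the gripper with its tip low over the blue drip dish, touching nothing, and finish while still holding it like that. Leave the vent at half open and do not knock over or push aside the dish, the two vials, the glass jar or the tin.

Things in the scene. Friction and masses are not known exactly. Their poses are not given: they have to be found in the camera images.
- reservoir: Green steel coolant tank, 130 (x) x 160 (y) x 115 mm high with its aluminium lid, fixed on the black mat (mat top 3.5 mm above the desk). Origin: centre of its underside; x points from the front wall (robot side) to the back, z up. In its frame the guide tube's mouth is at (-100, -32, 105) mm and the vent handle's axis at (22, 30) mm; a brass pipe lies under it along y, up to z 154 mm.
- guide_tube: Steel guide tube slanting 45 degrees down into the tank's front wall: outside 20 mm (23 mm over the dark ferrule), straight bore 13 mm wide and 80 mm long, then empty space in the tank. Origin: centre of the mouth's rim. z axis: the tube's axis, pointing OUT of the mouth (up, to the robot side); y axis level, as the tank's y.
- vent_cock (a joint): Angle of the vent's wing handle (rad): 0 = shut (blade along the tank's x, pointer end to its -x), grows counter-clockwise seen from above, 1.571 = fully open (blade along the tank's y); stops at both ends. It takes about 0.06 N m to turn and stays where it is left. Half open = 0.785.
- vent_grip (a point): Middle of the vent's red wing handle, on its vertical turning axis, 177 mm above the tank's underside. The blade is 54 mm long, 10 mm thick (grip across this from above) and reaches from 165 to 189 mm above the tank's underside; under it, top at 156 mm, lies a white index plate 68 mm wide with long black marks at shut, half and open.
- gauge_rod: Loose gauge rod, 0.1 kg. Origin: on its axis in the collar's seating face; x axis to the tip, z up in the rest. Round steel 8 mm thick, x 0 to 100 mm, rounded tip; brass collar 21 mm wide, x -8 to 0; shank 8 (y) x 12 mm (z), x -28 to -8; flat yellow handle 10 (y) x 30 mm (z), x -80 to -28, gripped along y. Seated: origin at the guide tube's, x along the tube's -z.
- rod_tip (a point): The very tip of the gauge rod, on its axis, 100 mm from its origin.
- rod_handle (a point): Middle of the gauge rod's yellow handle, on the rod's axis, 54 mm behind its origin.
- rod_rest: Fixed rest of the gauge rod: wooden foot 46 x 8 mm, x -51 to 69 mm, two aluminium posts with slots 11 mm wide open at the top; tops 60 mm (x -43 to -33, under the shank) and 58 mm (x 50 to 60) above the desk. Origin: underside; x along the rod to its tip. The rod lies level, axis 50 mm above the desk, its origin at x -20 mm; lift it straight up 20 mm or more. The handle overhangs the foot.
- drip_dish: Loose blue plastic cap lying open side up as drip dish, 66 mm diameter, 12 mm high. Origin: centre of its underside. (Not to be hit: a white foam box beyond x = 0.55 m and right of y = -0.27 m, 0.24 to 0.45 m above the desk, on a glass tank beyond x = 0.58 and right of y = -0.34; a card box with a clear case, 0.2 m high, right of y = -0.54.)
- white_vial: Loose sample vial with white cap, 22 mm diameter, 50 mm high, bystander. Origin: centre of its underside.
- black_vial: Loose sample vial with black cap, 22 mm diameter, 50 mm high, bystander. Origin: centre of its underside.
- glass_jar: Loose glass sample jar with black lid, 42 mm diameter, 62 mm high, bystander. Origin: centre of its underside.
- tin: Loose round grey sample tin, 58 mm diameter, 38 mm high, bystander. Origin: centre of its underside.
Things that resemble listed ones, but are neither listed nor needed, are in the scene too. There is more than one size of the gauge_rod; the one meant has the size given above.

How it is judged:
On the way, in this order (a step that is already met when the one before it is completed fails the run):
1. the vent handle stands at half open, 0.785 rad within 0.12 (value of joint vent_cock between 0.665 and 0.905 rad), for 0.2 s.
2. the rod is in the guide tube, its collar on the mouth's rim (gap under 3 mm), the vent at half open (all of step 1 and distance between gauge_rod and guide_tube below 0.006 m and z of gauge_rod in the frame of guide_tube below 0.003 m and angle between the x axis of gauge_rod and the z axis of guide_tube, either way round below 0.1 rad), for 0.2 s.
3. the rod is drawn right out: its tip is beyond the mouth (z of rod_tip in the frame of guide_tube above 0.005 m), for 0.1 s.
At the end, for the whole second after the job is handed in: The gripper holds the rod still and level within 7 degrees, tip within 30 mm of the dish's centre seen from above and 20 to 120 mm above the desk; the rod touches nothing else (dish, reservoir, rest, bystanders); the vent handle stands at 45 degrees within 7 (all of step 1 and angle between gauge_rod's own x axis and vertical between 1.44 and 1.7 rad and horizontal distance between rod_tip and drip_dish below 0.03 m and height (world z) of rod_tip between 0.02 and 0.12 m and height (world z) of rod_handle above 0.02 m and contact force between gauge_rod and the fingers above 2 N and linear speed of gauge_rod below 0.02 m/s and contact force between gauge_rod and drip_dish below 0.1 N and contact force between gauge_rod and reservoir below 0.1 N and contact force between gauge_rod and rod_rest below 0.1 N and contact force between gauge_rod and tin below 0.1 N and contact force between gauge_rod and white_vial below 0.1 N and contact force between gauge_rod and black_vial below 0.1 N and contact force between gauge_rod and glass_jar below 0.1 N); the arm keeps its last pose, push and grip.
It fails at once if the drip dish is shifted by more than 25 mm or tipped (distance of drip_dish from where it was at the start of the episode above 0.025 m or angle between drip_dish's own z axis and vertical above 0.5 rad).
It fails at once if the white-capped vial is shifted by more than 25 mm or tipped (distance of white_vial from where it was at the start of the episode above 0.025 m or angle between white_vial's own z axis and vertical above 0.5 rad).
It fails at once if the black-capped vial is shifted by more than 25 mm or tipped (distance of black_vial from where it was at the start of the episode above 0.025 m or angle between black_vial's own z axis and vertical above 0.5 rad).
It fails at once if the glass jar is shifted by more than 25 mm or tipped (distance of glass_jar from where it was at the start of the episode above 0.025 m or angle between glass_jar's own z axis and vertical above 0.5 rad).
It fails at once if the tin is shifted by more than 25 mm or tipped (distance of tin from where it was at the start of the episode above 0.025 m or angle between tin's own z axis and vertical above 0.5 rad).
It also fails if it takes over 67 s, if anything falls off the work surface, if the arm or the gripper's body presses on something with over 40 N, if the wrist force passes 120 N, or if a joint passes its speed limit or range.

## Working session

There is one attempt and no reset: what is moved stays moved. The work goes in short steps, Python scripts to look and compute and a tool call to move; the robot and the scene stay as the last step left them, time stands still between calls to the robot, and variables do not carry over. Pictures are saved under pics/ and viewed, at most 10 in all, crops included, and the job is handed in when it is done.

Besides the shell and the picture viewer there is one more tool, called after ">>>" by a JSON object that holds its "fn" and its "kwargs". move_arm: Moves the arm, as the interface text tells. Its arguments: {"type":"object","properties":{"plan":{"type":"array","items":{"type":"object","properties":{"delta_pos":{"type":"array","items":{"type":"number"}},"turn":{"type":"array","items":{"type":"number"}},"fingers":{"type":"number"}}}},"force":{"type":"number"}},"required":["plan"]}

```bash
mkdir -p pics; cat > h.py <<'E'
import numpy as np, cv2, pickle
from workcell import get_obs, camera, hand_in, tip_reach
from scipy.spatial.transform import Rotation as Rn
def pts(c):
    h,w=c['range_z'].shape; v,u=np.mgrid[:h,:w]; z=c['range_z']
    P=np.stack([(u-c['cx'])/c['fx']*z,(v-c['cy'])/c['fy']*z,z],-1)
    return (P-c['t'])@c['R']   # R^T (P-t)
def ray(c,u,v,h):
    d=np.array([(u-c['cx'])/c['fx'],(v-c['cy'])/c['fy'],1])@c['R']; o=-c['t']@c['R']
    return o+d*(h-o[2])/d[2]
E
python3 - <<'E'
from h import *
o=get_obs(); print(o, tip_reach)
for n in ('top','side'):
    c=camera(n); pickle.dump(c,open(n+'.pkl','wb')); cv2.imwrite(f'pics/{n}0.png',cv2.resize(c['color'][:,:,::-1],(800,600),interpolation=cv2.INTER_CUBIC))
    print(n,c['fx'],c['cx'],c['cy'],-c['t']@c['R'],c['R'].round(3).tolist())
E
```

```text
{'clock': 0.0, 'joint_pos': array([-1.26861334,  0.3328861 , -0.06474077,  1.46097199,  0.02159375,
        1.34991032, -0.08852251]), 'joint_velocities': array([-0.00112174, -0.00115164, -0.00073377, -0.00016361,  0.00212274,
       -0.00208883, -0.00144493]), 'tau': array([-3.61949487e-04, -6.25439501e+01,  4.91047371e-02, -3.91619897e+01,
        1.63028785e-02,  9.74088121e-03,  2.39856348e-05]), 'position': array([0.19929934, 0.59197282, 0.2414925 ]), 'ee_rot': array([ 1.61660739e-01,  9.86846116e-01, -7.34063611e-04, -9.45560764e-05]), 'ft_force': array([0.23331769, 0.2877939 , 0.27831653]), 'torque': array([-0.02678566, -0.02903632, -0.00894958]), 'grasp_force': 0.0, 'grip_width': 0.9950816411294933} 0.011
top 485.0662225956243 279.0733704207026 204.2827827227001 [0.2902955  0.01962643 1.50790863] [[-0.015, -1.0, -0.01], [-0.985, 0.016, -0.173], [0.173, 0.007, -0.985]]
side 448.4948515613101 280.72471644030145 206.7733292844329 [ 0.11617793 -0.67212047  0.88419873] [[0.856, -0.516, -0.013], [-0.35, -0.562, -0.749], [0.38, 0.646, -0.662]]
```

View pics/top0.png

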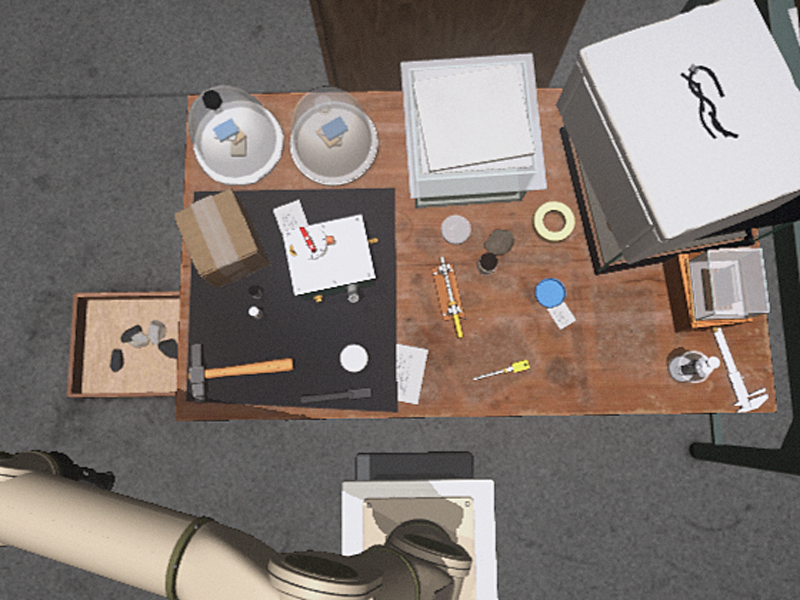

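View pics/side0.png

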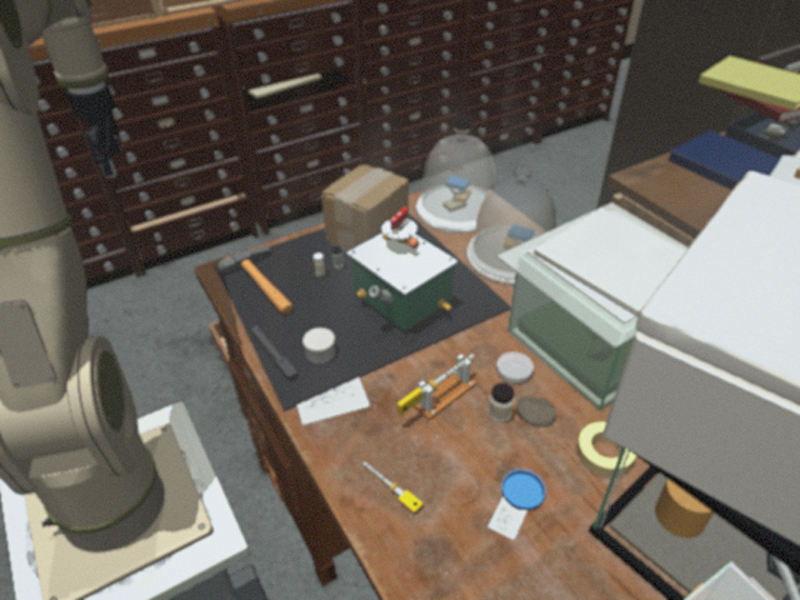

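Top view (800x600): tank lid near (330,255), red handle near (308,238), tube mouth near (352,293), rod in the rest (452,298), blue dish (550,292), vials (256,292)/(255,312), jar (487,262), tin (353,358). There are two rod candidates: the one in the rest at (452,298) and a loose, shorter one at (503,370).

```bash
cat > m1.py <<'E'
from h import *
for n in ('top','side'):
    c=pickle.load(open(n+'.pkl','rb')); P=pts(c); hsv=cv2.cvtColor(c['color'],cv2.COLOR_RGB2HSV); H,S,V=cv2.split(hsv)
    ok=(c['range_z']>0)&(P[...,0]>.3)&(P[...,0]<.95)&(abs(P[...,1])<.6)&(P[...,2]<.23)&(P[...,2]>-.01)
    M={'red':((H<5)|(H>174))&(S>170)&(V>100)&(P[...,2]>.1),'yellow':(H>20)&(H<34)&(S>150)&(V>120),'blue':(H>98)&(H<115)&(S>130)&(V>90),
       'lid':(S<40)&(V>150)&(abs(P[...,2]-.118)<.012),'dark/tin':(P[...,2]>.025)&(P[...,2]<.09)}
    for k,m in M.items():
        m=(m&ok).astype(np.uint8)
        N,L,st,ce=cv2.connectedComponentsWithStats(m)
        for i in range(1,N):
            if st[i,4]<12: continue
            q=P[L==i]; uv=np.argwhere(L==i)[:,::-1].astype(np.float32)
            r=cv2.minAreaRect((q[:,:2]*1000).astype(np.float32))
            print(n,k,st[i,4],'px',ce[i].round(1),'med',np.median(q,0).round(4),'z',np.percentile(q[:,2],[5,95]).round(3),'rect mm',np.round(r[0],0),np.round(r[1],0),round(r[2],1))
c=pickle.load(open('top.pkl','rb'))['color'][:,:,::-1]
a=cv2.resize(c[135:220,190:280],(420,397),interpolation=cv2.INTER_CUBIC); b=cv2.resize(c[170:275,295:380],(380,469),interpolation=cv2.INTER_CUBIC)
o=np.zeros((469,800,3),np.uint8); o[:397,:420]=a; o[:,420:]=b; cv2.imwrite('pics/crop1.png',o)
E
python3 m1.py
```

```text
top red 18 px [212.1 161.8] med [0.6448 0.215  0.1948] z [0.191 0.198] rect mm [645. 215.] [17.  6.] 26.2
top yellow 45 px [320.2 227.8] med [ 0.4697 -0.0913  0.0665] z [0.051 0.071] rect mm [473. -92.] [52.  9.] 10.6
top blue 277 px [384.6 204.4] med [ 0.5485 -0.2998  0.006 ] z [0.001 0.014] rect mm [ 548. -299.] [60. 64.] 5.9
top lid 160 px [180.1  96.4] med [0.8673 0.3209 0.1181] z [0.108 0.129] rect mm [876. 326.] [ 25. 102.] 63.8
top lid 245 px [234.2 105.5] med [0.834  0.1579 0.1197] z [0.108 0.129] rect mm [850. 167.] [ 63. 155.] 9.3
top lid 125 px [153.3 109.5] med [0.8286 0.4049 0.1164] z [0.107 0.129] rect mm [836. 412.] [110.  26.] 73.4
top lid 2092 px [232.7 180. ] med [0.6024 0.1581 0.12  ] z [0.115 0.125] rect mm [616. 174.] [139. 167.] 11.6
top lid 122 px [486.5 203.2] med [ 0.5277 -0.5703  0.1193] z [0.109 0.13 ] rect mm [ 528. -571.] [112.   7.] 2.1
top lid 67 px [490.9 255.8] med [ 0.3779 -0.5676  0.1216] z [0.117 0.127] rect mm [ 376. -569.] [25. 41.] 81.8
top dark/tin 573 px [173.7 111.4] med [0.8371 0.3484 0.0551] z [0.026 0.086] rect mm [865. 368.] [ 92. 184.] 2
[... 4435 characters left out ...]
dark/tin 510 px [302.3 269.8] med [ 0.5062 -0.0875  0.0539] z [0.031 0.065] rect mm [531. -81.] [178.  27.] 11.4
side dark/tin 337 px [350.6 278.7] med [ 0.5993 -0.1693  0.0565] z [0.03  0.064] rect mm [ 605. -163.] [39. 41.] 3.9
side dark/tin 18 px [420.  297.4] med [ 0.7188 -0.281   0.0259] z [0.025 0.029] rect mm [ 719. -281.] [21. 10.] 29.1
side dark/tin 78 px [413.4 310.6] med [ 0.6751 -0.2979  0.026 ] z [0.025 0.027] rect mm [ 681. -298.] [72. 29.] 58.0
side dark/tin 4437 px [483.  378.3] med [ 0.6719 -0.4957  0.0298] z [0.027 0.071] rect mm [ 685. -505.] [131. 203.] 9.6
side dark/tin 89 px [420.8 358.2] med [ 0.5894 -0.4075  0.0594] z [0.028 0.088] rect mm [ 592. -408.] [ 5. 12.] 53.0
```

View pics/crop1.png

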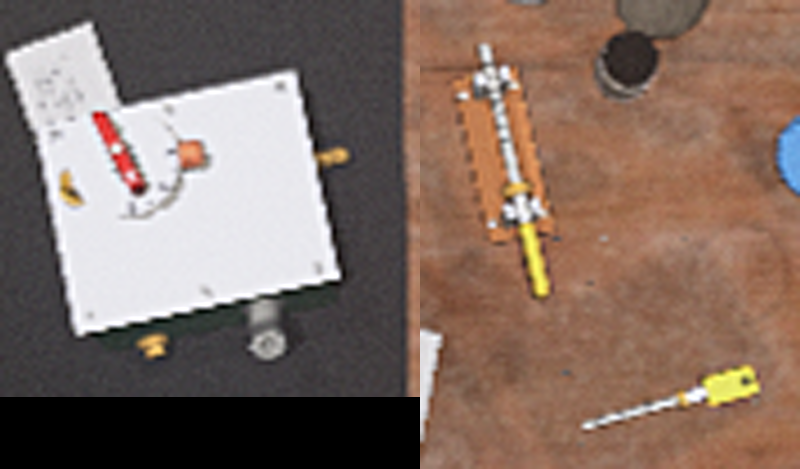

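Crop: the rod in the rest spans (485,45)–(540,295), about 179 mm overall with a 52 mm handle. That matches the 180 mm given, so it's the one meant. The loose one at (585,425)–(755,380) is clearly shorter and its handle is too small. The handle blade runs (137,188)–(100,115). Next I refine the tank, blade, tube and rod poses.

```bash
cat > m2.py <<'E'
from h import *
for n in ('top','side'):
    c=pickle.load(open(n+'.pkl','rb')); P=pts(c); H,S,V=cv2.split(cv2.cvtColor(c['color'],cv2.COLOR_RGB2HSV))
    near=(abs(P[...,0]-.615)<.12)&(abs(P[...,1]-.175)<.12)
    m=(near&(S<45)&(V>140)&(abs(P[...,2]-.1185)<.02)).astype(np.uint8)
    N,L,st,_=cv2.connectedComponentsWithStats(m); i=1+st[1:,4].argmax(); m=(L==i).astype(np.uint8)
    m=cv2.morphologyEx(m,cv2.MORPH_OPEN,np.ones((3,3)))
    ct=max(cv2.findContours(m,0,1)[0],key=cv2.contourArea)[:,0]
    W=np.array([ray(c,u,v,.1185)[:2] for u,v in ct])*1000
    r=cv2.minAreaRect(W.astype(np.float32)); print(n,'lid',np.round(r[0],1),np.round(r[1],1),round(r[2],2),'z',np.median(P[m>0][:,2]).round(4))
    # red blade
    rd=(near&((H<8)|(H>172))&(S>120)&(V>70)&(P[...,2]>.165)).astype(np.uint8)
    q=np.argwhere(rd>0)[:,::-1]; 
    if len(q):
        W=np.array([ray(c,u,v,.1925 if n=='top' else .185)[:2] for u,v in q])*1000; d=np.linalg.svd(W-W.mean(0))[2][0]
        r=cv2.minAreaRect(W.astype(np.float32))
        print(' blade n',len(q),W.mean(0).round(1),'rect',np.round(r,1) if 0 else r,'ang',np.degrees(np.arctan2(d[1],d[0])).round(1)%180)
    hi=near&(P[...,2]>.135)&(P[...,2]<.165)&(S>120)
    print(' orange',hi.sum(),np.median(P[hi],0).round(3) if hi.any() else '')
    # rod: all pts above 0.04 around rest
    k=(abs(P[...,0]-.53)<.13)&(abs(P[...,1]+.08)<.05)
    y=k&(H>20)&(H<34)&(S>130)&(V>100)&(P[...,2]>.02)
    q=np.argwhere(y)[:,::-1]; W=np.array([ray(c,u,v,.065)[:2] for u,v in q])*1000; r=cv2.minAreaRect(W.astype(np.float32)); print(' handle top',r)
    for nm,z in (('dish','blue'),):
        b=(abs(P[...,0]-.548)<.06)&(abs(P[...,1]+.3)<.06)&(H>98)&(H<115)&(S>110)
        q=np.argwhere(b)[:,::-1]; W=np.array([ray(c,u,v,.010)[:2] for u,v in q])*1000; print(' dish',cv2.minEnclosingCircle(W.astype(np.float32)))
    # rod steel + collar: points with z 0.04..0.075
    s=k&(P[...,2]>.046)&(P[...,2]<.075); Q=P[s]; r=cv2.minAreaRect((Q[:,:2]*1000).astype(np.float32)); print(' rod pts',r)
    d=np.linalg.svd(Q[:,:2]-Q[:,:2].mean(0))[2][0]; print(' rod axis ang',np.degrees(np.arctan2(d[1],d[0])), Q[:,:2].mean(0).round(4))
c=pickle.load(open('top.pkl','rb')); print('mouth by eye',ray(c,247.4,208.9,.1085))
E
python3 m2.py
```

```text
top lid [616.1 173.8] [137.2 167.4] 11.52 z 0.12
 blade n 38 [633.3 208.7] rect ((631.5443115234375, 207.53848266601562), (51.71672058105469, 7.469809532165527), 26.135982513427734) ang 27.900000000000006
 orange 27 [0.634 0.17  0.151]
 handle top ((484.9779968261719, -88.93537902832031), (75.10152435302734, 9.44441032409668), 10.746354103088379)
 dish ((547.6303100585938, -299.49432373046875), 32.22214126586914)
 rod pts ((533.1213989257812, -80.31947326660156), (178.91781616210938, 23.795473098754883), 11.303915977478027)
 rod axis ang -169.16040467552668 [ 0.5295 -0.0808]
side lid [613.9 172.7] [140.6 171.8] 11.32 z 0.1189
 blade n 57 [634.6 210.1] rect ((633.8839111328125, 209.47592163085938), (61.980533599853516, 16.906835556030273), 29.344261169433594) ang 35.19999999999999
 orange 22 [0.635 0.165 0.149]
 handle top ((474.9010925292969, -98.0713119506836), (82.39299774169922, 22.492040634155273), 11.741079330444336)
 dish ((545.4298095703125, -301.5777282714844), 33.09674072265625)
 rod pts ((530.8876342773438, -80.87052917480469), (177.83023071289062, 27.055875778198242), 11.430707931518555)
 rod axis ang -168.2064493232107 [ 0.5183 -0.0841]
mouth by eye [0.52415173 0.1229565  0.1085    ]
```

```bash
cat >> h.py <<'E'
def go(p,ydeg,tilt=0,pose=None):
    """tool pose: y axis at heading ydeg (level); tool z tilted 'tilt' deg from down towards heading ydeg+90. prints delta,turn"""
    if pose is None:
        o=get_obs(); pose=(o['position'],Rn.from_quat(o['ee_rot']))
    a=np.radians(ydeg); y=np.array([np.cos(a),np.sin(a),0]); f=np.array([-y[1],y[0],0]); t=np.radians(tilt)
    z=np.array([0,0,-np.cos(t)])+f*np.sin(t); R=Rn.from_matrix(np.stack([np.cross(y,z),y,z],1))
    d=pose[1].inv().apply(np.array(p)-pose[0]); w=(pose[1].inv()*R).as_rotvec()
    print('delta',d.round(4).tolist(),'turn',w.round(4).tolist(),'deg',np.degrees(np.linalg.norm(w)).round(1)); return np.array(p),R
E
python3 -c "
from h import *
go([.631,.207,.31],-63)"
```

```text
delta [-0.532, -0.2273, -0.0681] turn [-0.0006, 0.0015, 2.3456] deg 134.4
```

The rows are not in the units I measure in: shifts go in shares of 0.75 m and turns go in shares of 2 pi rad. I convert before sending: -0.532 m / 0.75 = -0.7093, -0.48 m / 0.75 = -0.64, 2.16 rad / 6.2832 = 0.3438.

>>> {"fn": "move_arm", "kwargs": {"plan": [{"delta_pos": [-0.0707,-0.0307,-0.0907],"turn": [0,0,0.0286],"fingers": 0.45},{"delta_pos": [-0.128,-0.0547,-0.0907],"turn": [0,0,0.0573],"fingers": 0.45},{"delta_pos": [-0.192,-0.0813,-0.0907],"turn": [0,0,0.0859],"fingers": 0.45},{"delta_pos": [-0.256,-0.1093,-0.0907],"turn": [0,0,0.1146],"fingers": 0.45},{"delta_pos": [-0.32,-0.1373,-0.0907],"turn": [0,0,0.1432],"fingers": 0.45},{"delta_pos": [-0.384,-0.164,-0.0907],"turn": [0,0,0.1719],"fingers": 0.45},{"delta_pos": [-0.448,-0.192,-0.0907],"turn": [0,0,0.2005],"fingers": 0.45},{"delta_pos": [-0.512,-0.2187,-0.0907],"turn": [0,0,0.2292],"fingers": 0.45},{"delta_pos": [-0.576,-0.2467,-0.0907],"turn": [0,0,0.2578],"fingers": 0.45},{"delta_pos": [-0.64,-0.2733,-0.0907],"turn": [0,0,0.2865],"fingers": 0.45},{"delta_pos": [-0.7093,-0.3027,-0.0907],"turn": [0,0,0.3151],"fingers": 0.45},{"delta_pos": [-0.7093,-0.3027,-0.0907],"turn": [0,0,0.3438],"fingers": 0.45}]}}

```text
clock: 1.6
position: [0.6336, 0.2021, 0.3093]
ee_rot: [0.949, 0.316, -0.001, 0.002]
ft_force: [-0.2, 0.4, 0.3]
grip_width: 0.545
grasp_force: 0.0
```

```bash
python3 -c "
from h import *
o=get_obs();print(o['clock'],o['position'],o['joint_pos'].round(2),o['grip_width'])
go([.631,.207,.31],-63)"
```

```text
1.6 [0.63357428 0.20210956 0.30927593] [-0.73  0.43  0.52  1.26 -0.2   1.51 -1.17] 0.5454396413770021
delta [0.0009, -0.0055, -0.0007] turn [0.0028, 0.0019, 0.1724] deg 9.9
```

To row units: -0.0055 m / 0.75 = -0.0073, 0.001 m / 0.75 = 0.0013, 0.002 rad / 6.2832 = 0.0003.

>>> {"fn": "move_arm", "kwargs": {"plan": [{"delta_pos": [0.0013,-0.0073,-0.0009],"turn": [0.0005,0.0003,0.0274],"fingers": 0.45},{"delta_pos": [0.0013,-0.0073,-0.0009],"turn": [0.0005,0.0003,0.0274],"fingers": 0.45},{"delta_pos": [0.0013,-0.0073,-0.0009],"turn": [0.0005,0.0003,0.0274],"fingers": 0.45},{"delta_pos": [0.0013,-0.0073,-0.0009],"turn": [0.0005,0.0003,0.0274],"fingers": 0.45}]}}

```text
clock: 2.1
position: [0.6286, 0.2123, 0.311]
ee_rot: [0.97, 0.241, 0.0, -0.002]
ft_force: [-0.3, 1.0, -0.1]
grip_width: 0.551
grasp_force: 0.0
```

```bash
cat >> h.py <<'E'
def wgrab(fn):
    o=get_obs(); c=camera('wrist'); c['pos'],c['rot']=o['position'],Rn.from_quat(o['ee_rot']).as_matrix(); pickle.dump(c,open(fn,'wb')); return c
def wxf(c):
    T=c['tool_from_camera']; Rw=c['rot']@T[:3,:3]; return Rw,c['rot']@T[:3,3]+c['pos']
def wray(c,u,v,h):
    dx,dy=(u-c['cx'])/c['fx'],(v-c['cy'])/c['fy']; r=np.hypot(dx,dy)+1e-12
    Rw,t=wxf(c); d=np.stack([np.sin(r)*dx/r,np.sin(r)*dy/r,np.cos(r)],-1)@Rw.T
    return t+d*((h-t[2])/d[...,2])[...,None] if np.ndim(r) else t+d*(h-t[2])/d[2]
def wproj(c,X):
    Rw,t=wxf(c); p=(np.array(X)-t)@Rw; th=np.arctan2(np.hypot(p[0],p[1]),p[2]); a=np.arctan2(p[1],p[0])
    return c['cx']+c['fx']*th*np.cos(a), c['cy']+c['fy']*th*np.sin(a)
E
python3 - <<'E'
from h import *
c=wgrab('w1.pkl'); print(c['pos'],c['tool_from_camera'].round(3),c['fx'],c['cx'],c['cy'])
print('vent',wproj(c,[.631,.207,.1925]),'mouth',wproj(c,[.5235,.1225,.1085]))
cv2.imwrite('pics/w1.png',cv2.resize(c['color'][:,:,::-1],(800,600),interpolation=cv2.INTER_CUBIC))
E
```

```text
[0.62858157 0.21229363 0.3109994 ] [[-0.    -0.963 -0.269  0.068]
 [ 1.    -0.     0.     0.001]
 [-0.    -0.269  0.963 -0.132]
 [ 0.     0.     0.     1.   ]] 325.19226210127806 279.51864528330105 207.79930403134586
vent (np.float64(286.3117215319646), np.float64(206.52256157829453)) mouth (np.float64(304.756524885043), np.float64(296.942664505196))
```

View pics/w1.png

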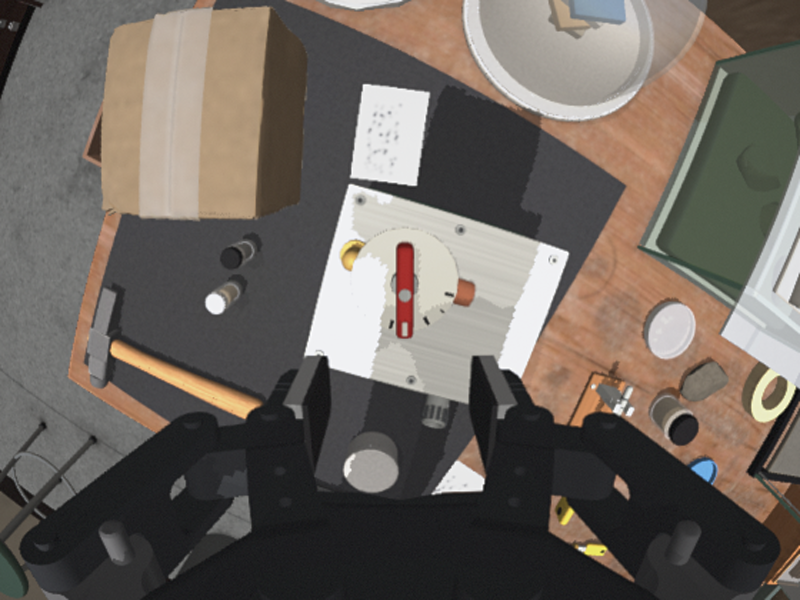

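Wrist view: red blade vertical from (404,243) to (404,337), the pointer (white tick) at its lower end. The marks lie at (391,323), (427,320) and (449,294), the lid corners at (350,185), (567,250), (305,355), and the tube ferrule at (437,412).

```bash
cat > blade.py <<'E'
from h import *
import sys
def blade(c):
    H,S,V=cv2.split(cv2.cvtColor(c['color'],cv2.COLOR_RGB2HSV))
    m=(((H<6)|(H>174))&(S>150)&(V>60)); m[:120]=0;m[260:]=0
    N,L,st,_=cv2.connectedComponentsWithStats(m.astype(np.uint8)); i=1+st[1:,4].argmax()
    ct=cv2.findContours((L==i).astype(np.uint8),0,1)[0][0][:,0].astype(float)
    W=wray(c,ct[:,0],ct[:,1],.1925)[:,:2]*1000
    return cv2.minAreaRect(W.astype(np.float32))
if __name__=='__main__':
    c=pickle.load(open(sys.argv[1],'rb')); print('blade',blade(c))
    if len(sys.argv)<3: sys.exit()
    f=lambda u,v,h:(wray(c,u*.7,v*.7,h)[:2]*1000).round(1)
    A,B,C=[f(*q,.1185) for q in((350,185),(567,250),(305,355))]
    for p,q in((A,B),(A,C)): d=p-q; print(p,q,np.hypot(*d),np.degrees(np.arctan2(d[1],d[0])))
    print('centre',(B+C)/2)
    for q in ((391,323),(427,320),(449,294)): print('mark',f(*q,.1595))
    print('blade ends/pivot',f(404,243,.1925),f(404,337,.1925),f(404.5,295,.1925))
E
python3 blade.py w1.pkl x; python3 -c "
from h import *
go([.631,.207,.176],-63)"
```

```text
blade ((642.6173706054688, 216.1639862060547), (28.252113342285156, 7.985373020172119), 27.967178344726562)
[664.5 269.9] [699.  109.2] 164.36161352335282 102.11666936998272
[664.5 269.9] [534.5 244.1] 132.5354292255471 11.225150382136558
centre [616.75 176.65]
mark [601.4 203.6]
mark [614.1 184.1]
mark [635.8 180.1]
blade ends/pivot [655.6 223.3] [607.6 197.7] [629.8 209.2]
delta [-0.0006, 0.0062, 0.135] turn [-0.0033, -0.0018, 0.0153] deg 0.9
```

```bash
python3 -c "
from h import *
go([.631,.2085,.176],-62.2)"
```

```text
delta [0.0001, 0.0049, 0.135] turn [-0.0033, -0.0018, 0.0013] deg 0.2
```

To row units: 0.135 m / 0.75 = 0.18, 0.12 m / 0.75 = 0.16, -0.003 rad / 6.2832 = -0.0005.

>>> {"fn": "move_arm", "kwargs": {"plan": [{"delta_pos": [0,0.0067,0.0667],"turn": [-0.0005,-0.0003,0.0002],"fingers": 0.45},{"delta_pos": [0,0.0067,0.12],"turn": [-0.0005,-0.0003,0.0002],"fingers": 0.45},{"delta_pos": [0,0.0067,0.16],"turn": [-0.0005,-0.0003,0.0002],"fingers": 0.45},{"delta_pos": [0,0.0067,0.18],"turn": [-0.0005,-0.0003,0.0002],"fingers": 0.45},{"delta_pos": [0,0.0067,0.18],"turn": [-0.0005,-0.0003,0.0002],"fingers": 0.6},{"delta_pos": [0,0.0067,0.18],"turn": [-0.0005,-0.0003,0.0002],"fingers": 0.9},{"delta_pos": [0,0.0067,0.18],"turn": [-0.0005,-0.0003,0.0002],"fingers": 1},{"delta_pos": [0,0.0067,0.18],"turn": [-0.0005,-0.0003,0.0002],"fingers": 1},{"delta_pos": [0,0.0067,0.18],"turn": [-0.0005,-0.0003,0.0002],"fingers": 1}], "force": 30}}

```text
clock: 3.28
position: [0.6307, 0.2105, 0.1777]
ee_rot: [0.971, 0.24, 0.0, -0.001]
ft_force: [-3.9, 4.7, 2.3]
grip_width: 0.164
grasp_force: 29.2
```

To row units: -0.002 m / 0.75 = -0.0027, -0.5 rad / 6.2832 = -0.0796.

>>> {"fn": "move_arm", "kwargs": {"plan": [{"delta_pos": [0,-0.0027,0],"turn": [0,0,-0.0159],"fingers": 1},{"delta_pos": [0,-0.0027,0],"turn": [0,0,-0.0318],"fingers": 1},{"delta_pos": [0,-0.0027,0],"turn": [0,0,-0.0477],"fingers": 1},{"delta_pos": [0,-0.0027,0],"turn": [0,0,-0.0637],"fingers": 1},{"delta_pos": [0,-0.0027,0],"turn": [0,0,-0.0796],"fingers": 1},{"delta_pos": [0,-0.0027,0],"turn": [0,0,-0.0796],"fingers": 1},{"delta_pos": [0,-0.0027,0],"turn": [0,0,-0.0796],"fingers": 1},{"delta_pos": [0,-0.0027,0],"turn": [0,0,-0.0796],"fingers": 1}]}}

```text
clock: 4.28
position: [0.6303, 0.211, 0.1775]
ee_rot: [0.882, 0.471, 0.001, -0.0]
ft_force: [-4.1, 1.6, 6.7]
grip_width: 0.159
grasp_force: 30.1
```

```bash
python3 -c "
from h import *
o=get_obs();print(o['position'],Rn.from_quat(o['ee_rot']).as_matrix().round(3).tolist(),np.degrees(np.arctan2(*Rn.from_quat(o['ee_rot']).as_matrix()[[1,0],1])),o['ft_force'],o['torque'])"
```

```text
[0.63026838 0.21101127 0.1775354 ] [[0.555, 0.832, 0.001], [0.832, -0.555, 0.002], [0.002, -0.0, -1.0]] -33.74177363411669 [-4.13306557  1.55747694  6.6576246 ] [ 0.3880274   0.92738807 -0.03190596]
```

To row units: -0.13 m / 0.75 = -0.1733, -0.002 m / 0.75 = -0.0027.

>>> {"fn": "move_arm", "kwargs": {"plan": [{"delta_pos": [0,0,0],"turn": [0,0,0],"fingers": 0.5},{"delta_pos": [0,0,0],"turn": [0,0,0],"fingers": 0.45},{"delta_pos": [0,0,-0.0027],"turn": [0,0,0],"fingers": 0.45},{"delta_pos": [0,0,-0.04],"turn": [0,0,0],"fingers": 0.45},{"delta_pos": [0,0,-0.1067],"turn": [0,0,0],"fingers": 0.45},{"delta_pos": [0,0,-0.1733],"turn": [0,0,0],"fingers": 0.45},{"delta_pos": [0,0,-0.1733],"turn": [0,0,0],"fingers": 0.45},{"delta_pos": [0,0,-0.1733],"turn": [0,0,0],"fingers": 0.45}]}}

```text
clock: 5.28
position: [0.63, 0.2101, 0.3054]
ee_rot: [0.882, 0.472, -0.0, -0.0]
ft_force: [0.0, 1.1, 0.3]
grip_width: 0.551
grasp_force: 0.0
```

```bash
python3 - <<'E'
from h import *
c=wgrab('w2.pkl')
from blade import blade
print(c['pos'],'blade',blade(c),'mouth px',wproj(c,[.5235,.1225,.1085]))
a=cv2.resize(c['color'][120:345,170:470,::-1],(800,600),interpolation=cv2.INTER_CUBIC)
cv2.imwrite('pics/w2.png',a)
# plan hover behind rod handle, tilted 45
print('rest pre-grasp at tilt 45, handle (469,-93,50)')
for t in (45,):
    a=np.radians(11.35);tt=np.radians(t);z=np.array([np.cos(a)*np.sin(tt),np.sin(a)*np.sin(tt),-np.cos(tt)])
    g=np.array([.4684,-.0934,.050]);print(g+.008*z, z); go(g+.008*z-.12*z,11.35-90,t); go([.45,.0,.30],11.35-90,t); go([.45,.0,.30],11.35-90,0)
E
```

```text
[0.62996359 0.21011713 0.30544313] blade ((638.5161743164062, 221.66708374023438), (28.460830688476562, 8.505060195922852), 56.10643005371094) mouth px (np.float64(244.80861340370672), np.float64(296.3041536048213))
rest pre-grasp at tilt 45, handle (469,-93,50)
[ 0.47394622 -0.09228672  0.04434315] [ 0.6932781   0.1391599  -0.70710678]
delta [-0.3977, -0.0218, 0.1762] turn [-0.3088, 0.7458, 0.7437] deg 62.9
delta [-0.2745, -0.0331, 0.0052] turn [-0.3088, 0.7458, 0.7437] deg 62.9
delta [-0.2745, -0.0331, 0.0052] turn [-0.0006, 0.0021, 0.7855] deg 45.0
```

View pics/w2.png

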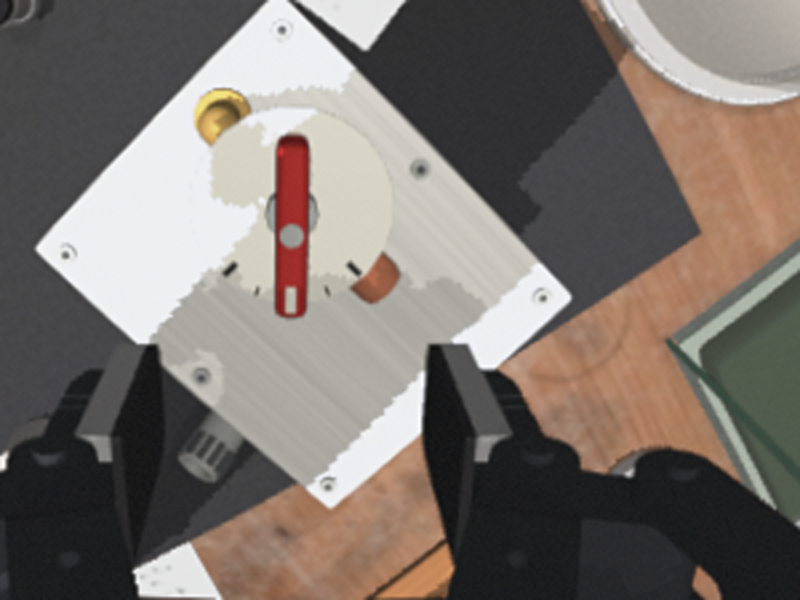

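Crop: the pointer covers the middle long mark, with long marks visible either side at (230,268) and (353,268), so the vent is at half open (blade 56.1° against 56.3° wanted). Lid corners are at (38,248), (571,297) and (332,508).

```bash
python3 - <<'E'
from h import *
c=pickle.load(open('w2.pkl','rb'))
f=lambda u,v,h:(wray(c,170+u*.375,120+v*.375,h)[:2]*1000).round(1)
A,B,C=f(38,248,.1185),f(571,297,.1185),f(332,508,.1185)
print(A,B,C,(A+B)/2,np.hypot(*(A-C)),np.hypot(*(B-C)),np.degrees(np.arctan2(*(B-C)[::-1])))
E
```

```text
[532.  242.9] [698.1 107.4] [564.6  79.3] [615.05 175.15] 166.81642604971492 136.42529091044665 11.886495036891528
```

To row units: -0.2745 m / 0.75 = -0.366, -0.25 m / 0.75 = -0.3333, 0.746 rad / 6.2832 = 0.1187.

>>> {"fn": "move_arm", "kwargs": {"plan": [{"delta_pos": [-0.0667,-0.008,0.0013],"turn": [-0.008,0.0191,0.0191],"fingers": 0.45},{"delta_pos": [-0.1333,-0.016,0.0027],"turn": [-0.0159,0.0382,0.0382],"fingers": 0.45},{"delta_pos": [-0.2,-0.024,0.004],"turn": [-0.0239,0.0573,0.0573],"fingers": 0.45},{"delta_pos": [-0.2667,-0.032,0.0053],"turn": [-0.0318,0.0764,0.0764],"fingers": 0.45},{"delta_pos": [-0.3333,-0.04,0.0067],"turn": [-0.0398,0.0955,0.0955],"fingers": 0.45},{"delta_pos": [-0.366,-0.044,0.0067],"turn": [-0.0492,0.1187,0.1184],"fingers": 0.45},{"delta_pos": [-0.366,-0.044,0.0067],"turn": [-0.0492,0.1187,0.1184],"fingers": 0.45},{"delta_pos": [-0.366,-0.044,0.0067],"turn": [-0.0492,0.1187,0.1184],"fingers": 0.45}]}}

```text
clock: 6.32
position: [0.4648, 0.021, 0.3039]
ee_rot: [0.931, 0.171, 0.317, -0.054]
ft_force: [-0.9, 1.1, 0.3]
grip_width: 0.55
grasp_force: 0.0
```

```bash
python3 - <<'E'
from h import *
o=get_obs();print(o['joint_pos'].round(2),o['position'])
go([.45,.0,.30],11.35-90,45);
go([.39,-.109,.13],11.35-90,45)
E
```

```text
[ 0.08 -0.47 -0.05  2.23 -0.35  0.79 -1.01] [0.46479044 0.02099024 0.30394749]
delta [-0.0193, 0.0144, -0.0097] turn [-0.1017, 0.1295, 0.1278] deg 11.9
delta [-0.1983, 0.0938, 0.068] turn [-0.1017, 0.1295, 0.1278] deg 11.9
```

The 45° tilt runs close to the limits of joints 2 and 4, so I'll grasp with a 25° tilt instead.

```bash
cat > gr.py <<'E'
from h import *
t=np.radians(25);a=np.radians(11.35);z=np.array([np.cos(a)*np.sin(t),np.sin(a)*np.sin(t),-np.cos(t)])
g=np.array([.4674,-.0936,.050]); tcp=g+.008*z; print(tcp)
go(tcp+[0,0,.14],11.35-90,25); go(tcp,11.35-90,25)
o=get_obs();print(o['joint_pos'].round(2),o['position'])
E
python3 gr.py
```

```text
[ 0.47071483 -0.09293462  0.04274954]
delta [-0.1019, 0.1077, 0.0757] turn [-0.078, -0.2187, 0.1437] deg 15.6
delta [-0.1871, 0.1066, 0.1867] turn [-0.078, -0.2187, 0.1437] deg 15.6
[ 0.08 -0.47 -0.05  2.23 -0.35  0.79 -1.01] [0.46479044 0.02099024 0.30394749]
```

To row units: 0.108 m / 0.75 = 0.144, -0.102 m / 0.75 = -0.136, -0.078 rad / 6.2832 = -0.0124.

>>> {"fn": "move_arm", "kwargs": {"plan": [{"delta_pos": [-0.04,0.04,0.0267],"turn": [-0.0032,-0.0111,0.008],"fingers": 0.45},{"delta_pos": [-0.08,0.08,0.06],"turn": [-0.008,-0.0239,0.0159],"fingers": 0.45},{"delta_pos": [-0.136,0.144,0.1013],"turn": [-0.0124,-0.0349,0.0229],"fingers": 0.45},{"delta_pos": [-0.136,0.144,0.1013],"turn": [-0.0124,-0.0349,0.0229],"fingers": 0.45},{"delta_pos": [-0.136,0.144,0.1013],"turn": [-0.0124,-0.0349,0.0229],"fingers": 0.45},{"delta_pos": [-0.136,0.144,0.1013],"turn": [-0.0124,-0.0349,0.0229],"fingers": 0.45}]}}

```text
clock: 7.08
position: [0.472, -0.0919, 0.1845]
ee_rot: [0.971, 0.098, 0.216, -0.021]
ft_force: [-0.3, 0.1, 0.6]
grip_width: 0.549
grasp_force: 0.0
```

```bash
python3 gr.py
```

```text
[ 0.47071483 -0.09293462  0.04274954]
delta [-0.0021, 0.0007, 0.001] turn [-0.0003, -0.0013, 0.003] deg 0.2
delta [-0.0614, 0.0006, 0.1278] turn [-0.0003, -0.0013, 0.003] deg 0.2
[ 0.18 -0.2   0.03  2.22 -0.25  0.73 -1.01] [ 0.4720177  -0.09194045  0.18454074]
```

```bash
python3 - <<'E'
from h import *
c=wgrab('w3.pkl'); H,S,V=cv2.split(cv2.cvtColor(c['color'],cv2.COLOR_RGB2HSV))
m=((H>20)&(H<34)&(S>130)&(V>80)).astype(np.uint8); N,L,st,ce=cv2.connectedComponentsWithStats(m)
for i in range(1,N):
    if st[i,4]<40: continue
    q=np.argwhere(L==i); W=wray(c,q[:,1].astype(float),q[:,0].astype(float),.065)[:,:2]*1000
    print(st[i],ce[i].round(),cv2.minAreaRect(W.astype(np.float32)))
k=wproj(c,[.4693,-.0932,.065]);print(k, wproj(c,[.5222,-.0826,.0605]))
cv2.imwrite('pics/w3.png',cv2.resize(c['color'][:,:,::-1],(800,600),interpolation=cv2.INTER_CUBIC))
E
```

```text
[271 242  12  61 703] [276. 272.] ((469.4066467285156, -90.75050354003906), (49.650211334228516, 9.056961059570312), 11.490365982055664)
[384 358  21  20 309] [394. 367.] ((403.39300537109375, -208.86795043945312), (17.416635513305664, 18.866443634033203), 14.446539878845215)
(np.float64(279.3818491620484), np.float64(272.8131817020186)) (np.float64(279.5724823416638), np.float64(208.71776718024933))
```

View pics/w3.png

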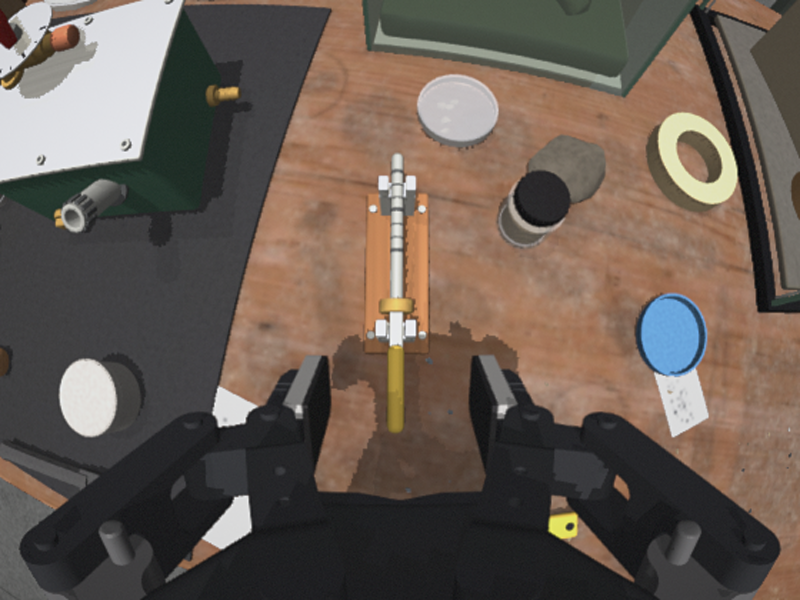

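The wrist view shows the yellow handle (396,390) centred between the pads, aligned with the tool and clear of the posts, measured at (469,-91) mm. Descending to grip.

To row units: 0.128 m / 0.75 = 0.1707, 0.12 m / 0.75 = 0.16, 0.003 rad / 6.2832 = 0.0005.

>>> {"fn": "move_arm", "kwargs": {"plan": [{"delta_pos": [-0.032,-0.0013,0.0667],"turn": [0,-0.0002,0.0005],"fingers": 0.45},{"delta_pos": [-0.0613,-0.0013,0.128],"turn": [0,-0.0002,0.0005],"fingers": 0.45},{"delta_pos": [-0.0773,-0.0013,0.16],"turn": [0,-0.0002,0.0005],"fingers": 0.45},{"delta_pos": [-0.082,-0.0013,0.1707],"turn": [0,-0.0002,0.0005],"fingers": 0.45},{"delta_pos": [-0.082,-0.0013,0.1707],"turn": [0,-0.0002,0.0005],"fingers": 0.45},{"delta_pos": [-0.082,-0.0013,0.1707],"turn": [0,-0.0002,0.0005],"fingers": 0.7},{"delta_pos": [-0.082,-0.0013,0.1707],"turn": [0,-0.0002,0.0005],"fingers": 1},{"delta_pos": [-0.082,-0.0013,0.1707],"turn": [0,-0.0002,0.0005],"fingers": 1},{"delta_pos": [-0.082,-0.0013,0.1707],"turn": [0,-0.0002,0.0005],"fingers": 1},{"delta_pos": [-0.082,-0.0013,0.1707],"turn": [0,-0.0002,0.0005],"fingers": 1}], "force": 80}}

```text
clock: 8.38
position: [0.4706, -0.0918, 0.0428]
ee_rot: [0.971, 0.096, 0.216, -0.022]
ft_force: [-5.9, 3.4, 8.8]
grip_width: 0.105
grasp_force: 78.0
```

```bash
python3 gr.py; python3 -c "
from h import *
o=get_obs();print(o['ft_force'],o['grasp_force'],o['grip_width'])
p=o['position'];go(p+[0,0,.12],11.35-90,25)"
```

```text
[ 0.47071483 -0.09293462  0.04274954]
delta [0.0591, 0.001, -0.1269] turn [-0.0004, -0.0004, -0.0004] deg 0.0
delta [-0.0001, 0.0011, -0.0] turn [-0.0004, -0.0004, -0.0004] deg 0.0
[ 0.14  0.04  0.07  2.36 -0.49  0.38 -0.73] [ 0.47060153 -0.09181526  0.04275616]
[-5.91336017  3.36586181  8.84464499] 77.97206997871399 0.10480422476249959
delta [0.0508, -0.0001, -0.1087] turn [-0.0004, -0.0004, -0.0004] deg 0.0
```

To row units: -0.109 m / 0.75 = -0.1453, -0.072 m / 0.75 = -0.096.

>>> {"fn": "move_arm", "kwargs": {"plan": [{"delta_pos": [0.0107,0,-0.024],"turn": [0,0,0],"fingers": 1},{"delta_pos": [0.0227,0,-0.048],"turn": [0,0,0],"fingers": 1},{"delta_pos": [0.0453,0,-0.096],"turn": [0,0,0],"fingers": 1},{"delta_pos": [0.068,0,-0.1453],"turn": [0,0,0],"fingers": 1},{"delta_pos": [0.068,0,-0.1453],"turn": [0,0,0],"fingers": 1},{"delta_pos": [0.068,0,-0.1453],"turn": [0,0,0],"fingers": 1}]}}

```text
clock: 9.12
position: [0.4698, -0.0923, 0.1615]
ee_rot: [0.972, 0.096, 0.215, -0.022]
ft_force: [-0.1, -0.1, -1.3]
grip_width: 0.109
grasp_force: 78.0
```

```bash
cat >> h.py <<'E'
YAW=11.4; MOUTH=np.array([.5237,.1236,.1085]); ROD=np.array([.0507,0,.0157])
def rodgo(s,mouth=MOUTH,yaw=YAW,tilt=-20.,up=0):
    a=np.radians(yaw); ax=np.array([-np.cos(a),-np.sin(a),1])*.7071068
    _,R=go([.5,0,.3],yaw-90,tilt) if 0 else (0,None)
    y=np.radians(yaw-90); yv=np.array([np.cos(y),np.sin(y),0]); f=np.array([-yv[1],yv[0],0]); t=np.radians(tilt)
    z=np.array([0,0,-np.cos(t)])+f*np.sin(t); M=np.stack([np.cross(yv,z),yv,z],1)
    p=mouth+s*ax-M@ROD+[0,0,up]; print('tcp',p.round(4)); return go(p,yaw-90,tilt)
E
python3 - <<'E'
from h import *
o=get_obs();print(o['joint_pos'].round(2),o['position'],o['ft_force'],o['grasp_force'],o['grip_width'])
rodgo(.16); rodgo(.13)
c=camera('side');print('tip now approx', (Rn.from_quat(o['ee_rot']).apply(ROD+.1*np.array([.906,0,.423]))+o['position']).round(3))
E
```

```text
[ 0.15 -0.18  0.06  2.25 -0.25  0.68 -1.  ] [ 0.46981026 -0.09226175  0.16150857] [-0.09834116 -0.11021255 -1.2954753 ] 77.96517491340637 0.10876655890314611
tcp [0.3714 0.0929 0.2537]
delta [-0.016, -0.2009, -0.1089] turn [-0.0007, -0.7837, -0.0022] deg 44.9
tcp [0.3922 0.0971 0.2325]
delta [-0.0057, -0.2009, -0.0807] turn [-0.0007, -0.7837, -0.0022] deg 44.9
tip now approx [ 0.619 -0.062  0.168]
```

To row units: -0.201 m / 0.75 = -0.268, -0.11 m / 0.75 = -0.1467, -0.784 rad / 6.2832 = -0.1248.

>>> {"fn": "move_arm", "kwargs": {"plan": [{"delta_pos": [0,-0.0267,-0.04],"turn": [0,-0.0143,0],"fingers": 1},{"delta_pos": [-0.0027,-0.0667,-0.08],"turn": [0,-0.0318,0],"fingers": 1},{"delta_pos": [-0.0067,-0.1067,-0.1067],"turn": [0,-0.0525,0],"fingers": 1},{"delta_pos": [-0.0133,-0.1467,-0.1333],"turn": [0,-0.0732,0],"fingers": 1},{"delta_pos": [-0.0173,-0.1867,-0.1453],"turn": [0,-0.0939,-0.0002],"fingers": 1},{"delta_pos": [-0.0213,-0.2267,-0.1453],"turn": [0,-0.1114,-0.0002],"fingers": 1},{"delta_pos": [-0.0213,-0.268,-0.1453],"turn": [-0.0002,-0.1248,-0.0003],"fingers": 1},{"delta_pos": [-0.0213,-0.268,-0.1453],"turn": [-0.0002,-0.1248,-0.0003],"fingers": 1},{"delta_pos": [-0.0213,-0.268,-0.1453],"turn": [-0.0002,-0.1248,-0.0003],"fingers": 1},{"delta_pos": [-0.0213,-0.268,-0.1453],"turn": [-0.0002,-0.1248,-0.0003],"fingers": 1}]}}

```text
clock: 10.42
position: [0.3717, 0.092, 0.2541]
ee_rot: [0.98, 0.097, -0.172, 0.017]
ft_force: [0.1, -0.3, -0.4]
grip_width: 0.106
grasp_force: 77.9
```

```bash
python3 - <<'E'
from h import *
o=get_obs();print(o['joint_pos'].round(2),o['position']); rodgo(.16)
c=wgrab('w4.pkl')
a=np.radians(YAW); ax=np.array([-np.cos(a),-np.sin(a),1])*.7071
R=Rn.from_quat(o['ee_rot']); org=R.apply(ROD)+o['position']; tip=org+R.apply([.906,0,.423])*.1
print('tip',tip,'px',wproj(c,tip),'origin px',wproj(c,org),'mouth px',wproj(c,MOUTH))
img=cv2.resize(c['color'][:300,130:430,::-1],(600,600),interpolation=cv2.INTER_CUBIC)
s=camera('side'); pickle.dump(s,open('s4.pkl','wb'))
def pr(X): q=s['R']@X+s['t']; return s['fx']*q[0]/q[2]+s['cx'],s['fy']*q[1]/q[2]+s['cy']
print('side tip',pr(tip),'mouth',pr(MOUTH))
b=cv2.resize(s['color'][150:250,200:300,::-1],(200,200)); 
cv2.imwrite('pics/w4.png',np.hstack([img,np.vstack([b,np.zeros((400,200,3),np.uint8)])]))
E
```

```text
[-0.02  0.07 -0.32  1.79 -0.03  1.63 -1.71] [0.37165478 0.09202761 0.25407492]
tcp [0.3714 0.0929 0.2537]
delta [-0.0, -0.0009, 0.0004] turn [0.0001, -0.0006, -0.0019] deg 0.1
tip [0.48247859 0.11409326 0.15130878] px (np.float64(278.4028831273896), np.float64(0.19808170951176862)) origin px (np.float64(278.18440200739167), np.float64(158.04301503328963)) mouth px (np.float64(276.6846163891218), np.float64(-53.94288791135119))
side tip (np.float64(247.83344237871245), np.float64(198.36455067516184)) mouth (np.float64(260.9597536453791), np.float64(203.38446293734722))
```

View pics/w4.png

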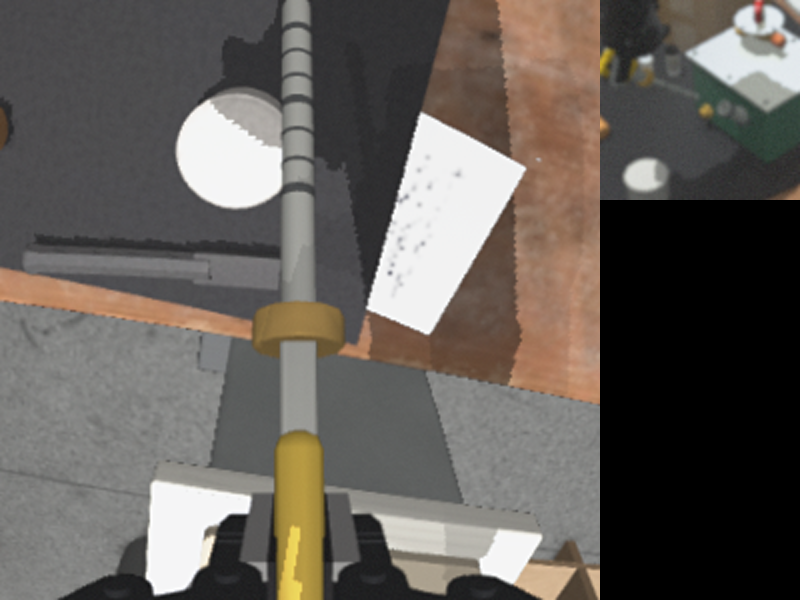

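Wrist crop: the rod is centred, its shaft at x≈297 and the collar at (298,325), as predicted. In the side inset the tip at (95,95) also matches the prediction. Next I check the tube mouth against the stored views.

```bash
python3 - <<'E'
from h import *
a=np.radians(YAW); ax=np.array([-np.cos(a),-np.sin(a),1])*.7071068; yv=np.array([-np.sin(a),np.cos(a),0]); e2=np.cross(ax,yv)
ring=[MOUTH+.0115*(np.cos(t)*yv+np.sin(t)*e2) for t in np.linspace(0,2*np.pi,9)[:-1]]
out=[]
for n in ('w1','w2','w3','s4','top','side'):
    c=pickle.load(open(n+'.pkl','rb'))
    if n[0]=='w': pr=lambda X:wproj(c,X)
    else:
        def pr(X): q=c['R']@X+c['t']; return c['fx']*q[0]/q[2]+c['cx'],c['fy']*q[1]/q[2]+c['cy']
    u,v=pr(MOUTH); h=25 if n[0]=='w' else 14; u0,v0=int(u)-h,int(v)-h; k=266/(2*h)
    im=cv2.resize(c['color'][v0:v0+2*h,u0:u0+2*h,::-1],(266,266),interpolation=cv2.INTER_CUBIC)
    for X in ring+[MOUTH]:
        x,y=pr(X); cv2.circle(im,(int((x-u0+.5)*k),int((y-v0+.5)*k)),2,(0,0,255),-1)
    out.append(im); print(n,u,v,u0,v0,k)
cv2.imwrite('pics/mouth.png',np.vstack([np.hstack(out[:3]),np.hstack(out[3:])]))
E
```

```text
w1 304.04028383255275 296.46085230383255 279 271 5.32
w2 244.3928722958695 295.5571160673361 219 270 5.32
w3 51.28747413780849 152.13807447438774 26 127 5.32
s4 260.9597536453791 203.38446293734722 246 189 9.5
top 247.18078597092367 209.05586928811942 233 195 9.5
side 260.9597536453791 203.38446293734722 246 189 9.5
```

View pics/mouth.png

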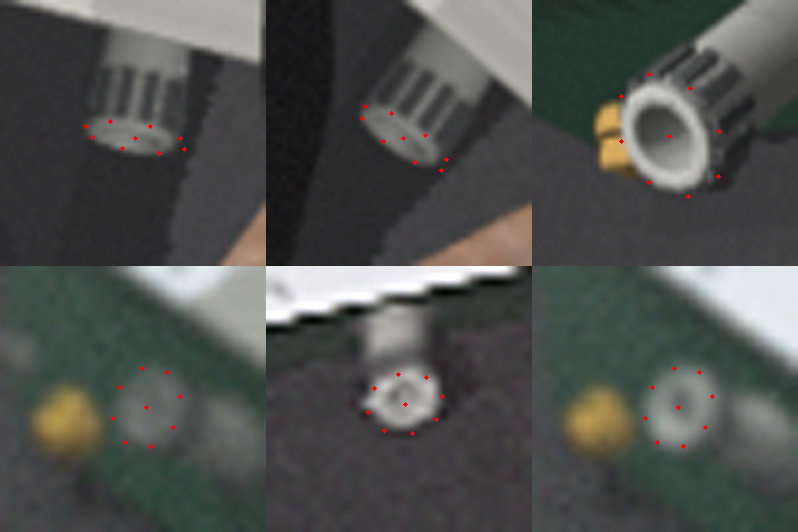

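The predicted ring (red dots) falls on the ferrule in every view within about 0.5 px. The mean offset is about +0.3 mm in x and +0.7 mm in y, which I apply before inserting.

```bash
sed -i 's/MOUTH=np.array(\[.5237,.1236,.1085\])/MOUTH=np.array([.5240,.1243,.1085])/' h.py; python3 -c "
from h import *
rodgo(.105);rodgo(.07);rodgo(0)"
```

```text
tcp [0.4098 0.1013 0.2148]
delta [0.0503, -0.0014, 0.0237] turn [0.0001, -0.0008, -0.0016] deg 0.1
tcp [0.434  0.1062 0.1901]
delta [0.082, -0.0014, 0.0385] turn [0.0001, -0.0008, -0.0016] deg 0.1
tcp [0.4826 0.1159 0.1406]
delta [0.1454, -0.0016, 0.0682] turn [0.0001, -0.0008, -0.0016] deg 0.1
```

To row units: 0.073 m / 0.75 = 0.0973, -0.0014 m / 0.75 = -0.0019, -0.002 rad / 6.2832 = -0.0003.

>>> {"fn": "move_arm", "kwargs": {"plan": [{"delta_pos": [0.0333,-0.0019,0.016],"turn": [0,-0.0002,-0.0003],"fingers": 1},{"delta_pos": [0.0667,-0.0019,0.0313],"turn": [0,-0.0002,-0.0003],"fingers": 1},{"delta_pos": [0.0787,-0.0019,0.0369],"turn": [0,-0.0002,-0.0003],"fingers": 1},{"delta_pos": [0.0907,-0.0019,0.0425],"turn": [0,-0.0002,-0.0003],"fingers": 1},{"delta_pos": [0.0973,-0.0019,0.0457],"turn": [0,-0.0002,-0.0003],"fingers": 1},{"delta_pos": [0.0973,-0.0019,0.0457],"turn": [0,-0.0002,-0.0003],"fingers": 1},{"delta_pos": [0.0973,-0.0019,0.0457],"turn": [0,-0.0002,-0.0003],"fingers": 1}]}}

```text
clock: 11.4
position: [0.4271, 0.1055, 0.1974]
ee_rot: [0.98, 0.099, -0.173, 0.017]
ft_force: [0.8, -0.1, -1.4]
grip_width: 0.107
grasp_force: 78.0
```

```bash
python3 -c "
from h import *
o=get_obs();print(o['ft_force'],o['torque'],o['position'])
rodgo(.06);rodgo(0)"
```

```text
[ 0.84728536 -0.10348352 -1.4314553 ] [ 0.12457391 -0.40808538 -0.05793994] [0.42709435 0.10551288 0.19735747]
tcp [0.441  0.1076 0.183 ]
delta [0.0181, 0.0008, 0.0087] turn [0.0004, 0.0005, 0.0016] deg 0.1
tcp [0.4826 0.1159 0.1406]
delta [0.0725, 0.0008, 0.034] turn [0.0004, 0.0005, 0.0016] deg 0.1
```

To row units: 0.066 m / 0.75 = 0.088, 0.0005 m / 0.75 = 0.0007, 0.0005 rad / 6.2832 = 0.0001.

>>> {"fn": "move_arm", "kwargs": {"plan": [{"delta_pos": [0.016,0.0007,0.0075],"turn": [0,0.0001,0.0002],"fingers": 1},{"delta_pos": [0.032,0.0009,0.0149],"turn": [0,0.0001,0.0002],"fingers": 1},{"delta_pos": [0.048,0.0009,0.0224],"turn": [0,0.0001,0.0002],"fingers": 1},{"delta_pos": [0.064,0.0009,0.03],"turn": [0,0.0001,0.0002],"fingers": 1},{"delta_pos": [0.0773,0.0009,0.0363],"turn": [0,0.0001,0.0002],"fingers": 1},{"delta_pos": [0.088,0.0009,0.0413],"turn": [0,0.0001,0.0002],"fingers": 1},{"delta_pos": [0.088,0.0009,0.0413],"turn": [0,0.0001,0.0002],"fingers": 1}]}}

```text
clock: 12.28
position: [0.4777, 0.1151, 0.1447]
ee_rot: [0.98, 0.098, -0.173, 0.017]
ft_force: [-0.1, -0.2, -1.6]
grip_width: 0.105
grasp_force: 78.0
```

To row units: 0.0075 m / 0.75 = 0.01, 0.0055 m / 0.75 = 0.0073.

>>> {"fn": "move_arm", "kwargs": {"plan": [{"delta_pos": [0.004,0,0.0019],"turn": [0,0,0],"fingers": 1},{"delta_pos": [0.0073,0,0.0033],"turn": [0,0,0],"fingers": 1},{"delta_pos": [0.01,0,0.0047],"turn": [0,0,0],"fingers": 1},{"delta_pos": [0.01,0,0.0047],"turn": [0,0,0],"fingers": 1},{"delta_pos": [0.01,0,0.0047],"turn": [0,0,0],"fingers": 1}]}}

```text
clock: 12.9
position: [0.4816, 0.116, 0.1416]
ee_rot: [0.98, 0.098, -0.175, 0.018]
ft_force: [-13.1, -3.8, 21.5]
grip_width: 0.107
grasp_force: 80.6
```

```bash
python3 -c "
from h import *
o=get_obs();print(o['ft_force'],o['torque'],o['position'])
rodgo(0)"
```

```text
[-13.05511729  -3.81656397  21.54613523] [-0.89957278  3.56876902 -0.03220163] [0.48160556 0.11596663 0.14156209]
tcp [0.4826 0.1159 0.1406]
delta [0.0012, 0.0002, 0.0006] turn [0.001, 0.0044, 0.0003] deg 0.3
```

>>> {"fn": "move_arm", "kwargs": {"plan": [{"delta_pos": [0.0013,0,0.0007],"turn": [0,0,0],"fingers": 1},{"delta_pos": [0.0013,0,0.0007],"turn": [0,0,0],"fingers": 1},{"delta_pos": [0.0013,0,0.0007],"turn": [0,0,0],"fingers": 1},{"delta_pos": [-0.004,0,-0.0019],"turn": [0,0,0],"fingers": 1}]}}

```text
clock: 13.4
position: [0.4809, 0.1157, 0.1425]
ee_rot: [0.98, 0.098, -0.173, 0.018]
ft_force: [-0.1, 0.6, -2.0]
grip_width: 0.109
grasp_force: 78.2
```

```bash
python3 -c "
from h import *
o=get_obs();print(o['ft_force'],o['torque'],o['position'])
rodgo(.15)
s=camera('side'); pickle.dump(s,open('s5.pkl','wb'))
a=cv2.resize(s['color'][130:240,190:340,::-1],(800,587),interpolation=cv2.INTER_CUBIC); cv2.imwrite('pics/s5.png',a)"
```

```text
[-0.07923268  0.57069667 -2.01499179] [ 0.02399329 -0.38555908 -0.00958896] [0.48092044 0.11573049 0.14254295]
tcp [0.3786 0.095  0.2467]
delta [-0.1337, 0.0001, -0.0621] turn [0.0006, 0.0001, 0.0001] deg 0.0
```

View pics/s5.png

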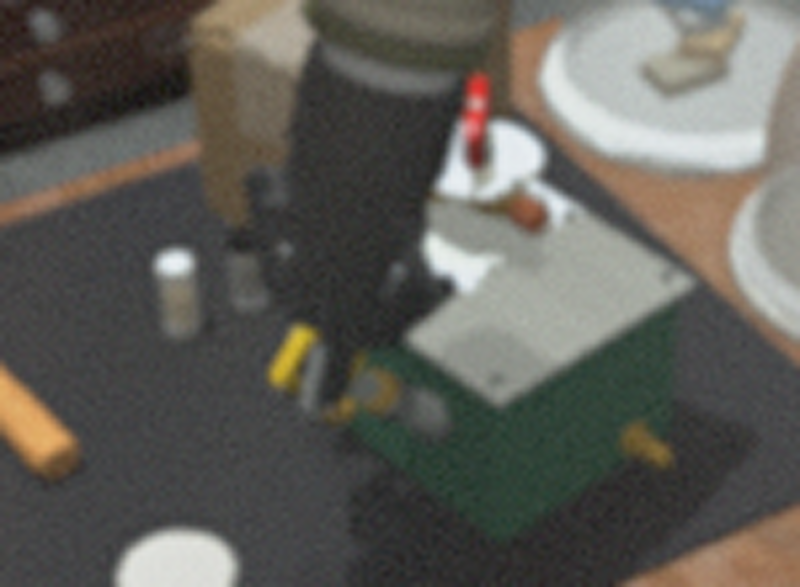

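The side crop shows the collar at (375,385) sitting on the ferrule, with the handle at (293,355) in line with the tube. The 25 N axial stop I felt confirms it's seated. Drawing it out.

>>> {"fn": "move_arm", "kwargs": {"plan": [{"delta_pos": [-0.024,0,-0.0112],"turn": [0,0,0],"fingers": 1},{"delta_pos": [-0.048,0,-0.0223],"turn": [0,0,0],"fingers": 1},{"delta_pos": [-0.072,0,-0.0335],"turn": [0,0,0],"fingers": 1},{"delta_pos": [-0.096,0,-0.0447],"turn": [0,0,0],"fingers": 1},{"delta_pos": [-0.12,0,-0.056],"turn": [0,0,0],"fingers": 1},{"delta_pos": [-0.144,0,-0.0669],"turn": [0,0,0],"fingers": 1},{"delta_pos": [-0.1783,0,-0.0828],"turn": [0,0,0],"fingers": 1},{"delta_pos": [-0.1783,0,-0.0828],"turn": [0,0,0],"fingers": 1},{"delta_pos": [-0.1783,0,-0.0828],"turn": [0,0,0],"fingers": 1}]}}

```text
clock: 14.58
position: [0.3791, 0.0952, 0.2453]
ee_rot: [0.98, 0.098, -0.173, 0.017]
ft_force: [0.1, -0.9, -1.3]
grip_width: 0.105
grasp_force: 78.1
```

```bash
cat > fin.py <<'E'
from h import *
def fin(z,hd=-30.,tip=(.547,-.300)):
    a=np.radians(hd); d=np.array([np.cos(a),np.sin(a),0]); yv=np.array([np.sin(a),-np.cos(a),0]); t=np.radians(25)
    zz=np.array([0,0,-np.cos(t)])+d*np.sin(t); M=np.stack([np.cross(yv,zz),yv,zz],1)
    p=np.array([*tip,z])-.1*d-M@ROD; print('tcp',p.round(4)); go(p,hd-90,25)
o=get_obs();print(o['position'],o['joint_pos'].round(2)); go([.40,0,.29],-100,25); fin(.2); fin(.08)
R=Rn.from_quat(o['ee_rot']);x=R.apply([.9063,0,.4226]);print('rod x',x,'tip',o['position']+R.apply(ROD)+.1*x)
E
python3 fin.py
```

```text
[0.3791413  0.09515134 0.24529911] [-0.02  0.1  -0.32  1.78 -0.02  1.61 -1.72]
delta [-0.0138, 0.0974, -0.0425] turn [-0.0163, 0.7762, 0.383] deg 49.6
tcp [ 0.4149 -0.2237  0.1928]
delta [-0.0084, 0.3196, 0.059] turn [-0.0319, 0.7503, 0.7403] deg 60.4
tcp [ 0.4149 -0.2237  0.0728]
delta [0.0327, 0.3196, 0.1718] turn [-0.0319, 0.7503, 0.7403] deg 60.4
rod x [ 0.69301769  0.13961234 -0.70725195] tip [0.48987521 0.11746275 0.14247046]
```

To row units: 0.32 m / 0.75 = 0.4267, 0.059 m / 0.75 = 0.0787, -0.02 rad / 6.2832 = -0.0032.

>>> {"fn": "move_arm", "kwargs": {"plan": [{"delta_pos": [-0.0067,0.0267,-0.0267],"turn": [-0.0003,0.0191,0.008],"fingers": 1},{"delta_pos": [-0.0133,0.0667,-0.0467],"turn": [-0.0011,0.0446,0.0223],"fingers": 1},{"delta_pos": [-0.016,0.1,-0.056],"turn": [-0.0019,0.0716,0.035],"fingers": 1},{"delta_pos": [-0.0187,0.1333,-0.056],"turn": [-0.0025,0.0955,0.0477],"fingers": 1},{"delta_pos": [-0.0187,0.1867,-0.04],"turn": [-0.0032,0.1114,0.0637],"fingers": 1},{"delta_pos": [-0.016,0.24,0],"turn": [-0.004,0.1194,0.0796],"fingers": 1},{"delta_pos": [-0.0133,0.3067,0.04],"turn": [-0.0048,0.1194,0.0955],"fingers": 1},{"delta_pos": [-0.0107,0.3733,0.0787],"turn": [-0.0051,0.1194,0.1082],"fingers": 1},{"delta_pos": [-0.0107,0.4267,0.0787],"turn": [-0.0051,0.1194,0.1178],"fingers": 1},{"delta_pos": [-0.0107,0.4267,0.0787],"turn": [-0.0051,0.1194,0.1178],"fingers": 1},{"delta_pos": [-0.0107,0.4267,0.0787],"turn": [-0.0051,0.1194,0.1178],"fingers": 1}]}}

```text
clock: 15.95
position: [0.4149, -0.2235, 0.1924]
ee_rot: [0.943, -0.252, 0.208, 0.056]
ft_force: [-0.3, -0.4, -1.1]
grip_width: 0.108
grasp_force: 78.1
```

```bash
python3 fin.py
```

```text
[ 0.41486128 -0.22350637  0.19243443] [ 0.33 -0.27  0.01  2.26  0.12  0.73 -1.82]
delta [-0.0718, -0.1862, -0.1409] turn [0.1472, 0.0023, -0.3154] deg 19.9
tcp [ 0.4149 -0.2237  0.1928]
delta [0.0002, 0.0002, -0.0003] turn [0.0001, 0.0022, 0.0011] deg 0.1
tcp [ 0.4149 -0.2237  0.0728]
delta [-0.0502, 0.0001, 0.1086] turn [0.0001, 0.0022, 0.0011] deg 0.1
rod x [ 0.86651401 -0.49911843 -0.00216901] tip [ 0.54709449 -0.29966913  0.19930047]
```

To row units: 0.1085 m / 0.75 = 0.1447, 0.093 m / 0.75 = 0.124, 0.002 rad / 6.2832 = 0.0003.

>>> {"fn": "move_arm", "kwargs": {"plan": [{"delta_pos": [-0.02,0,0.044],"turn": [0,0.0003,0.0002],"fingers": 1},{"delta_pos": [-0.04,0,0.0867],"turn": [0,0.0003,0.0002],"fingers": 1},{"delta_pos": [-0.0573,0,0.124],"turn": [0,0.0003,0.0002],"fingers": 1},{"delta_pos": [-0.0667,0,0.1447],"turn": [0,0.0003,0.0002],"fingers": 1},{"delta_pos": [-0.0667,0,0.1447],"turn": [0,0.0003,0.0002],"fingers": 1},{"delta_pos": [-0.0667,0,0.1447],"turn": [0,0.0003,0.0002],"fingers": 1},{"delta_pos": [-0.0667,0,0.1447],"turn": [0,0.0003,0.0002],"fingers": 1},{"delta_pos": [-0.0667,0,0.1447],"turn": [0,0.0003,0.0002],"fingers": 1}]}}

```text
clock: 16.95
position: [0.4158, -0.2244, 0.0745]
ee_rot: [0.943, -0.253, 0.21, 0.056]
ft_force: [0.0, 0.7, -0.6]
grip_width: 0.105
grasp_force: 78.1
```

```bash
python3 fin.py; python3 - <<'E'
from h import *
o=get_obs();print(np.abs(o['joint_velocities']).max())
t=camera('top');s=camera('side')
a=cv2.resize(t['color'][100:290,150:430,::-1],(400,271)); b=cv2.resize(s['color'][120:400,160:440,::-1],(400,400),interpolation=cv2.INTER_CUBIC)
cv2.imwrite('pics/fin.png',np.hstack([np.vstack([a,np.zeros((129,400,3),np.uint8)]),b]))
tip=o['position']+Rn.from_quat(o['ee_rot']).apply(ROD+.1*np.array([.9063,0,.4226]))
for c,n,x0,y0,k in((t,'top',150,100,400/280),(s,'side',160,120,400/280)):
    for X in (tip,np.array([.547,-.3,.01])):
        q=c['R']@X+c['t'];print(n,((c['fx']*q[0]/q[2]+c['cx']-x0)*k+(400 if n=='side' else 0)).round(),((c['fy']*q[1]/q[2]+c['cy']-y0)*k).round())
E
```

```text
[ 0.41575342 -0.22437684  0.07450567] [ 0.36 -0.07 -0.01  2.39  0.19  0.4  -1.91]
delta [-0.0224, -0.1865, -0.2485] turn [0.1478, -0.0028, -0.3167] deg 20.0
tcp [ 0.4149 -0.2237  0.1928]
delta [0.0493, -0.0002, -0.1075] turn [-0.0001, -0.0028, -0.0005] deg 0.2
tcp [ 0.4149 -0.2237  0.0728]
delta [-0.0017, -0.0001, 0.0011] turn [-0.0001, -0.0028, -0.0005] deg 0.2
rod x [ 0.86579151 -0.50036744  0.00281861] tip [ 0.54784212 -0.30071775  0.08213274]
0.005265096622740986
top 343.0 143.0
top 335.0 149.0
side 701.0 289.0
side 695.0 316.0
```

View pics/fin.png

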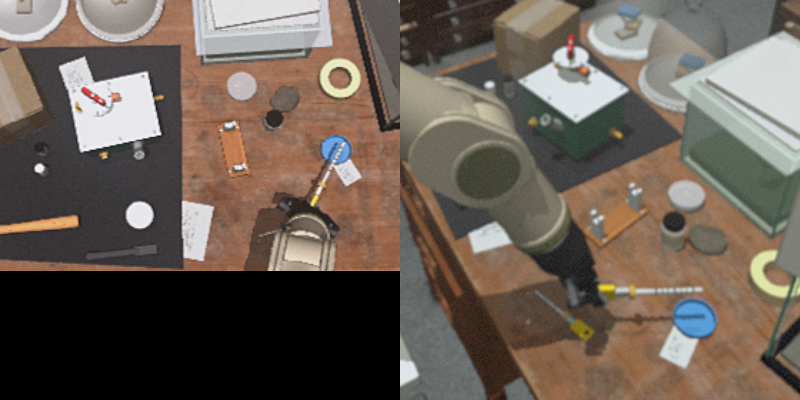

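The final view shows the rod held level with its tip at (343,143) in the top view and (701,289) in the side view, both as predicted. The tip is over the dish at z ≈ 82 mm, touching nothing, and the bystanders are where they were.

```bash
python3 -c "
from workcell import hand_in
print(hand_in())"
```

```text
the job is handed in; nothing more can be done
None
```

The job is handed in, with no verdict shown: the vent is at half open, the rod went in to its collar stop and was drawn right out, and it is now held level about 82 mm above the desk with its tip over the blue dish, touching nothing.

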